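# Bring the weekly pill wheel to its start notch and put the dome back on

### The job

Turn the dispenser's pill wheel clockwise by its ribbed knob, past the shallow day notches, and stop when the red-capped sprung plunger drops fully home in the deep start notch; never force the wheel against the plunger. Then lower the clear dome gently into the dispenser's rim until it sits fully down and level, and let go of it. Leave everything else on the shelf where it stands.

Things in the scene. Friction and masses are not known exactly. Their poses are not given: they have to be found in the camera images.
- dispenser: Round white pill dispenser fixed to the shelf, yaw within 0.5 rad of the world's. Origin: underside centre, z up, on the pill wheel's axis. Tub: outer radius 72 mm, wall 6 mm, rim 38 mm above the shelf; foot plate of radius 80 mm, 12 mm thick. Only the wheel's knob stands above the rim. A grey plunger housing stands on its +y side.
- spindle (a point): Foot of the wheel's centre spindle, on the dispenser's axis, 14 mm above the shelf. On it turns a blue star-edged wheel, 62 mm in radius at its lobes, with seven open pill cells and one solid green start cell (cell tops 30 mm above the shelf). It turns about the vertical axis only; its angle is not measured. Let go between notches, it stays or rolls into the nearest notch.
- knob (a point): Top centre of the wheel's round ribbed aluminium knob, on the axis: 40 mm in diameter, from 30 to 58 mm above the shelf. Grip it from above at any yaw, lightly. Turning clockwise over a lobe takes up to about 0.3 N m; much more means that it is jammed. This point is fixed to the dispenser, it does not turn with the wheel.
- index_point (a point): Point on the wheel's edge where the plunger bears, 62 mm from the axis on the dispenser's +y, 20 mm up. Round lobes leave eight notches: seven shallow day notches 43 degrees apart, and the deep start notch beside the green cell's middle, 52 degrees from its neighbours. At first the start notch has about 52, 95 or 137 degrees to go clockwise (from above) to come here.
- plunger (a joint): Sprung plunger sliding radially on the dispenser's +y side: 8 mm steel pin with a 10 mm roller tip, white stem, 16 mm red cap 20 mm above the shelf. Value in m, growing outwards: about 0 = fully home, only in the start notch; about 0.005 in a day notch; about 0.010 on top of a lobe. Spring: 2.5 N inwards at 0, 5 N at 0.010. The cap's outer face is 122 mm from the axis at 0, 132 mm at 0.010.
- catch: Grey plunger housing, 26 x 34 x 34 mm, fixed to the tub, carrying the plunger; origin on the shelf 72 mm from the axis along the dispenser's +y. Past the start notch the wheel has a stop pin: turned about 3 degrees too far, it jams on the plunger. Anticlockwise the start notch cannot be reached. Steady turning loads the plunger with 2 to 7 N, a jammed wheel with over 14 N: too much.
- dome: Loose clear dome, about 160 g, upright on the shelf. Origin: underside centre, z up. Spigot of radius 63 mm, 6 mm tall, tapered; blue flange of radius 72 mm at 6 to 9 mm; shell to 36 mm; blue knob on the axis, 24 mm in diameter, 36 to 62 mm up. It goes on after the wheel is turned, at any yaw.
- rim (a point): Centre of the tub's mouth, level with its rim, 38 mm above the shelf; the tub's inner radius is 66 mm. When the dome is seated its spigot is in the tub and its flange rests on the rim: the dome's origin is then 6 mm below this point, 32 mm above the shelf.
- organiser: Bystander, to be left alone: blue seven-lid pill organiser bar 150 x 36 x 26 mm, loose, origin at its underside centre, z up.
- monitor: Bystander, to be left alone: compact grey blood-pressure monitor body 100 x 130 x 47 mm, loose, origin at its underside centre, z up.
- tin: Bystander, to be left alone: ribbed aluminium pill tin, 62 mm across, 38 mm tall, loose, origin at its underside centre, z up.
- eggcup: Bystander, to be left alone: white ceramic egg cup, 48 mm across, 61 mm tall, loose, origin at its underside centre, z up.
- pillbottle: Bystander, to be left alone: amber pill jar, 36 mm across, 68 mm tall, loose, origin at its underside centre, z up.
- spectacle_case: Bystander, to be left alone: grey and black spectacle case 160 x 62 x 41 mm, loose, origin at its underside centre, z up.
- mug: Bystander, to be left alone: blue mug, 80 mm across, 90 mm tall, loose, origin at its underside centre, z up.
- trays: Bystander, fixed: two stacked clear acrylic trays, 280 x 200 mm, 130 mm tall, origin at the underside centre.

How it is judged (in metres and radians):
On the way:
1. the plunger has dropped fully home in the start notch while the dome is still off (value of joint plunger below 0.002 m and distance between dome and rim above 0.03 m), for 0.2 s.
At the end, for the whole second after the job is handed in: The plunger reads under 2 mm (it can only in the start notch); the dome sits in the rim: origin within 4.5 mm of the tub's axis and at least 4.5 mm below the rim, level within 0.03 rad, at rest and released (value of joint plunger below 0.002 m and horizontal distance between dome and rim below 0.0045 m and z of dome in the frame of rim below -0.0045 m and angle between dome's own z axis and vertical below 0.03 rad and linear speed of dome below 0.01 m/s); the robot touches nothing.
It fails at once if the wheel is forced against the plunger, or the plunger or its housing is knocked (over 14 N on the plunger and its housing) (contact force between catch and anything else above 14 N).
It fails at once if the dome is dropped or pressed hard onto the dispenser (over 40 N) (contact force between dome and dispenser above 40 N).
It fails at once if a bystander is shifted by more than 15 mm or tipped (distance of any of organiser, monitor, tin, eggcup, pillbottle, spectacle_case, mug from where it was at the start of the episode above 0.015 m or angle between any of organiser, monitor, tin, eggcup, pillbottle, spectacle_case, mug's own z axis and vertical above 0.3 rad).
It also fails if it takes over 67 s, if anything falls off the work surface, if the arm or the gripper's body presses on something with over 40 N, if the wrist force passes 120 N, or if a joint passes its speed limit or range.

### The arm

A 6-joint arm with a two-finger parallel gripper is mounted at the origin on the work surface. World frame = base frame: x ahead of the robot, y to its left, z up, the work surface at z = 0. Lengths are in mm, angles in rad, forces in N, time in s.
With the tool pointing down it reaches from about 425 to 925 mm from the base axis. Payload 12.5 kg.
Tool frame: the origin (TCP) lies at the very end of the fingers, on their centre line; the grasp point (between the pads) lies 19 mm behind it; z points along the fingers, y is the direction in which the jaws open and shut (so a half turn about z gives the same grasp; the last joint's range is limited). The gripper opens to 85 mm and grips with 20 to 120 N. Pads are 22 mm wide; open, the fingers measure 114 mm over their backs; the gripper's body (76 mm by 85 mm) begins 54 mm behind the grasp point. The pads swing forward as they close: fully open they stand 13 mm farther back than shut.
Start: joints at [-1.362, 0.491, 1.559, -0, 1.092, -0.106], TCP at [193.539, -594.296, 231.327] pointing down, gripper open.
Joint ranges: [-3.1, 3.1], [-0.84, 2.19], [0.05, 2.79], [-1.13, 4.28], [0.06, 2.93], [-2.69, 2.69]. Speed limits (rad/s): [2.22, 2.22, 2.79, 3.14, 3.14, 3.14].

### API

Orientations are given as a unit quaternion [w, x, y, z].
In Python, from bench import read_state, get_image, close_job gives the robot as it stands.
- The arm moves only by the tool drive_tool, never from a script. Its argument "commands" is one flat list of numbers, 7 for each row, row after row: the shift along the world's x, y, z normalised to -1 to 1, where 1 is 500 mm, then the turn, a rotation vector about the world's x, y, z normalised to -1 to 1, where 1 is pi rad, then the gripper command: -1 is shut, 1 is fully open, values between are in proportion. A call has 1 to 5 rows; each row is the pose to reach, as a shift and turn from the pose commanded when the call began, turning the shorter way round; what a row does not reach only later rows make up. A row lasts 1/8 s, in which the tool goes at most 62.5 mm and 10.7 degrees, less where a joint would pass 70% of its speed; a pose out of reach is approached as far as the arm can. A call with a number of a shift or a turn outside -1 to 1 is refused whole. A call with a gripper value outside its range is refused whole. The fingers move at their own pace and stop on an object; the grip force is fixed at half the most. Time passes only in rows, so rows that repeat a pose let the fingers close. It gives the time, the measured TCP pose, the force and the opening at its end, in the units of the state.
- read_state(): the state, without advancing time (a new reading comes with each control period).
- get_image(name): name is "scene" or "top" or "wrist"; returns a dict with "frame" (400x640x3 uint8, red, green, blue), "vfov" (degrees; the focal length in pixels is half the picture's height over the tangent of half this angle, whatever the lens; pixels are square), "cx", "cy" (the principal point, pixels), "k1" (the pictures are not rectified: a ray, as slopes to the right and down, at radius r is drawn at 1 + k1 r^2 times it, then the intrinsics apply), "R" (3x3) and "t" (3): a world point X has camera coordinates R X + t. Camera axes: x right, y down, z forward; pixel columns grow to the right and rows downward; lengths in mm; the calibration is good to about 2 mm. A picture is of the moment at which its call begins. There is no depth.
- close_job(): hands the job in, once; it reports no verdict.
The state is a dict: "time_s": time; "q": joint angles; "joint_velocities": joint speeds; "joint_efforts": joint torques, N m; "tool_pos": TCP position; "tcp_rot": TCP orientation; "ft_force": force on the tool from outside, world axes, zero at the start; "torque": the same for the moment, N m; "gripper_width": opening from 0.0 (shut) to 1.0 (fully open).
Only numpy, scipy, OpenCV 4.12 (cv2) and the standard library are available. Lean on these libraries where they do the work, as an engineer would, in place of code of your own. Each camera call takes 0.05 s, during which the arm holds its last target.

## Working session

There is one attempt and no reset: what is moved stays moved. The work goes in short steps, Python scripts to look and compute and a tool call to move; the robot and the scene stay as the last step left them, time stands still between calls to the robot, and variables do not carry over. Pictures are saved under pics/ and viewed, and the job is handed in when it is done.

Besides the shell and the picture viewer there is one more tool, called as name(argument=value, ...), one argument or row to a line, values as JSON. drive_tool: Moves the arm, as the interface text tells. Its arguments: {"type":"object","properties":{"commands":{"type":"array","items":{"type":"number"}}},"required":["commands"]}

```bash
ls; mkdir -p pics; cat > h.py <<'E'
import numpy as np, cv2
from bench import read_state, get_image, close_job
def snap(name, fn):
    im=get_image(name); cv2.imwrite('pics/'+fn+'.png', im['frame'][:,:,::-1])
    np.savez('pics/'+fn+'.npz', **{k:im[k] for k in im}); return im
def load(fn): 
    d=np.load('pics/'+fn+'.npz'); return {k:d[k] for k in d.files}
def KD(im):
    f=200/np.tan(np.radians(float(im['vfov']))/2)
    return np.array([[f,0,im['cx']],[0,f,im['cy']],[0,0,1]],float), np.array([im['k1'],0,0,0],float)
def proj(im,P):
    K,D=KD(im); r,_=cv2.Rodrigues(np.array(im['R'],float))
    return cv2.projectPoints(np.array(P,float).reshape(-1,1,3),r,np.array(im['t'],float),K,D)[0][:,0]
def unproj(im,uv,z):
    K,D=KD(im); n=cv2.undistortPoints(np.array(uv,float).reshape(-1,1,2),K,D)[:,0]
    R=np.array(im['R']);t=np.array(im['t'])
    d=np.c_[n,np.ones(len(n))]@R; o=-R.T@t
    return o+d*((z-o[2])/d[:,2])[:,None]
def crop(fn,x0,y0,x1,y1,s,out):
    a=cv2.imread('pics/'+fn+'.png')[y0:y1,x0:x1]; cv2.imwrite('pics/'+out+'.png',cv2.resize(a,None,fx=s,fy=s,interpolation=cv2.INTER_CUBIC))
E
python3 - <<'E'
from h import *
for n in ['scene','top','wrist']:
    im=snap(n,n+'0'); print(n,im['vfov'],-np.array(im['R']).T@im['t'])
print(read_state())
E
```

```text
pics
scene 43.58299644474382 [1637.24887879 -315.80004267 1433.21009628]
top 42.45083432246962 [ 254.10797342  -73.19255184 1872.29755365]
wrist 64.79058987919629 [ 266.48489786 -570.53254695  372.53483636]
{'time_s': 0.15, 'q': array([-1.36156688e+00,  4.91414536e-01,  1.55933304e+00,  1.69203668e-05,
        1.09168069e+00, -1.05574162e-01]), 'joint_velocities': array([-0.0005112 , -0.00159607, -0.0021171 , -0.00021882,  0.00041143,
       -0.00024112]), 'joint_efforts': array([ 2.65209375e-03, -6.18704367e+01, -2.61691260e+01, -3.84072916e-05,
        3.21924257e-03,  2.35463369e-05]), 'tool_pos': array([ 193.52386912, -594.10607103,  230.85792924]), 'tcp_rot': array([-4.17633631e-04,  9.87638416e-01,  1.56748795e-01, -1.41483145e-05]), 'ft_force': array([-0.34948837,  0.30271481,  0.16272252]), 'torque': array([-0.02099647,  0.02817084, -0.03653092]), 'gripper_width': 1.0015163612307056}
```

View pics/scene0.png

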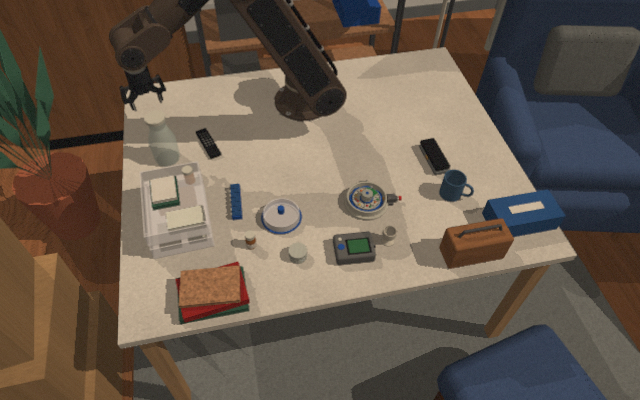

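View pics/top0.png

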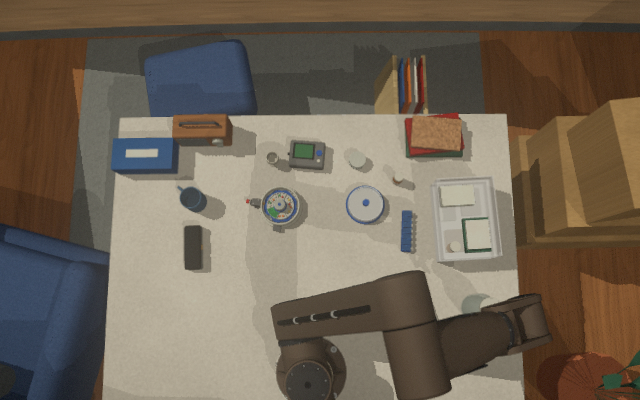

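View pics/wrist0.png

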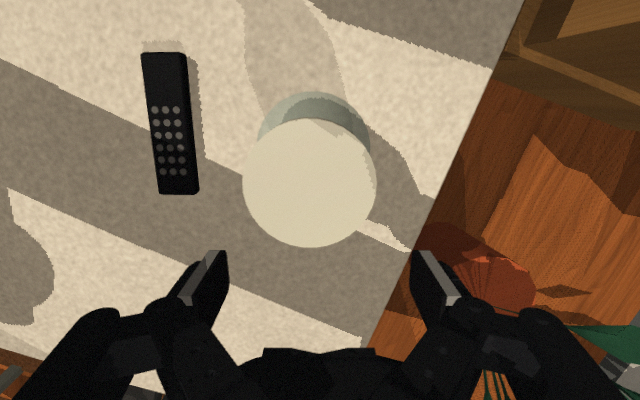

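```bash
python3 - <<'E'
from h import *
crop('top0',230,135,420,255,4,'c1'); crop('scene0',225,165,415,270,4,'c2')
E
```

```text
(no output)
```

View pics/c1.png

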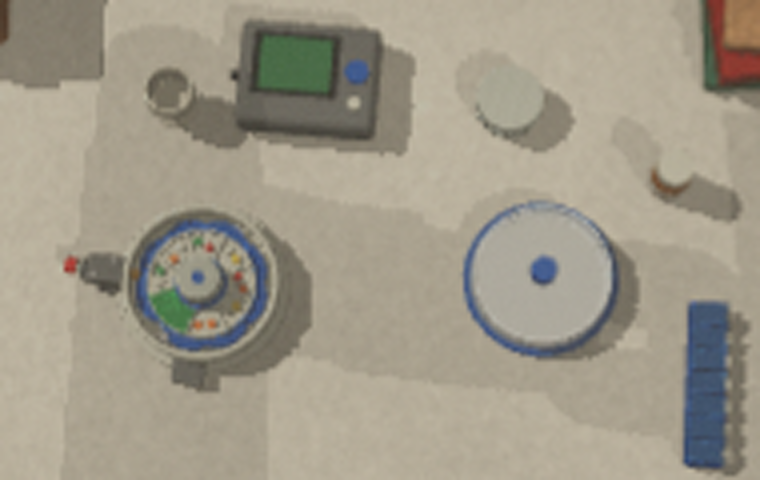

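View pics/c2.png

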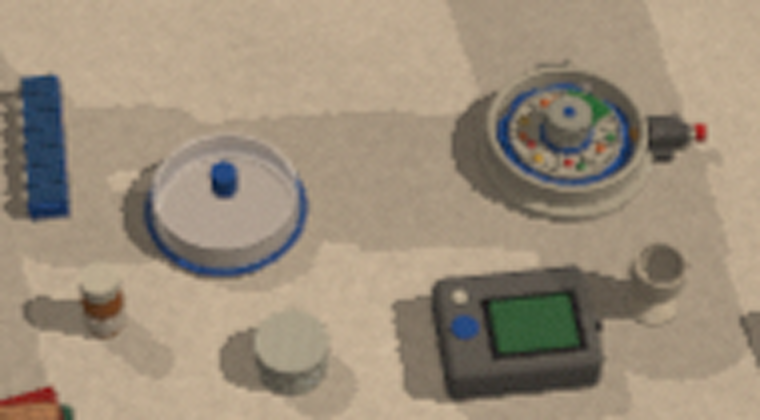

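```bash
python3 - <<'E'
from h import *
t=load('top0'); s=load('scene0')
T=lambda u,v,z: unproj(t,[[230+u/4-.4,135+v/4-.4]],z)[0].round(1)
S=lambda u,v,z: unproj(s,[[225+u/4-.4,165+v/4-.4]],z)[0].round(1)
print('knob',T(198,277,58),S(570,111,58))
print('cap',T(72,265,20),S(700,132,20))
print('green',T(173,310,30))
print('dome knob',T(543,269,62),S(223,172,62))
print('eggcup',T(170,90,61),'tin',T(509,97,38),'jar',T(670,180,68),'organiser',T(705,385,26),'monitor',T(310,80,47))
print(proj(t,[[600,0,0],[600,100,0]]))
w=load('wrist0');print(np.round(w['R'],3))
E
```

```text
knob [588.4 110.6  58. ] [590.  114.4  58. ]
cap [607.5 230.8  20. ] [608.6 234.6  20. ]
green [563.2 135.9  30. ]
dome knob [ 592.7 -198.4   62. ] [ 597. -198.   62.]
eggcup [761.5 137.9  61. ] tin [ 758.4 -172.    38. ] jar [ 672.  -313.5   68. ] organiser [ 492.  -345.1   26. ] monitor [773.6  10.7  47. ]
[[310.51370303 203.39013987]
 [283.53915299 203.58338998]]
[[ 0.309 -0.951 -0.001]
 [-0.906 -0.295  0.303]
 [-0.288 -0.093 -0.953]]
```

drive_tool(
  commands=[0,0,0.12,0,0,0.05,1,0,0,0.24,0,0,0.11,1,0.06,0.1,0.24,0,0,0.17,1,0.12,0.2,0.24,0,0,0.23,1,0.18,0.3,0.24,0,0,0.29,1],
)

```text
time_s: 0.78
tool_pos: [284.1, -442.6, 351.2]
tcp_rot: [-0.0, 0.817, 0.576, 0.0]
ft_force: [0.9, -0.1, 0.2]
gripper_width: 0.999
```

drive_tool(
  commands=[0.06,0.1,0,0,0,0.06,1,0.12,0.2,0,0,0,0.12,1,0.18,0.31,0,0,0,0.18,1,0.25,0.41,0,0,0,0.23,1,0.32,0.51,-0.02,0,0,0.29,1],
)

```text
time_s: 1.4
tool_pos: [444.5, -187.6, 341.8]
tcp_rot: [0.001, 0.481, 0.877, 0.0]
ft_force: [0.4, -1.7, -0.7]
gripper_width: 1.001
```

drive_tool(
  commands=[0.06,0.1,-0.05,0,0,0.06,1,0.12,0.2,-0.1,0,0,0.06,1,0.18,0.3,-0.15,0,0,0.06,1,0.24,0.4,-0.18,0,0,0.06,1,0.29,0.6,-0.2,0,0,0.06,1],
)

```text
time_s: 2.02
tool_pos: [579.2, 72.3, 243.9]
tcp_rot: [-0.001, 0.399, 0.917, -0.0]
ft_force: [0.0, -1.0, 0.8]
gripper_width: 1.003
```

drive_tool(
  commands=[0.02,0.08,-0.02,0,0,0,1,0.02,0.08,-0.02,0,0,0,1],
)

```text
time_s: 2.28
tool_pos: [588.3, 113.2, 234.1]
tcp_rot: [-0.001, 0.398, 0.918, -0.0]
ft_force: [-0.7, -0.0, 0.1]
gripper_width: 1.002
```

```bash
python3 - <<'E'
from h import *
im=snap('wrist','w1'); snap('top','t1'); s=read_state(); print(s['tool_pos'],s['tcp_rot'],s['q'])
print(-im['R'].T@im['t'], proj(im,[s['tool_pos']]))
crop('t1',200,135,420,255,3,'c3')
E
```

```text
[588.27526571 110.69624989 235.06920211] [-2.53245549e-04  3.98716659e-01  9.17074108e-01 -2.05881119e-04] [ 7.57367669e-02  4.49757908e-01  1.62105984e+00 -1.45348970e-04
  1.07141507e+00 -6.74755800e-01]
[534.54012074 169.45998051 375.91444624] [[317.19520935 258.84365389]]
```

View pics/w1.png

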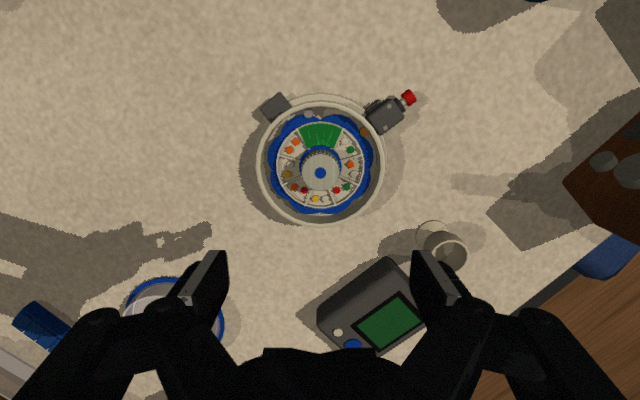

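```bash
python3 - <<'E'
from h import *
crop('w1',245,80,425,230,4,'c4')
E
```

```text
(no output)
```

View pics/c4.png

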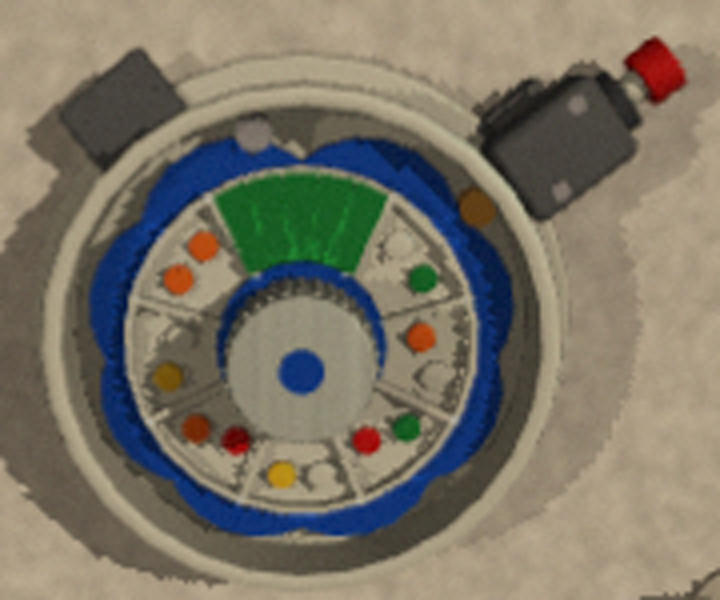

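```bash
cat >> h.py <<'E'
def cu(im,u,v,x0,y0,s,z): return unproj(im,[[x0+(u+.5)/s-.5,y0+(v+.5)/s-.5]],z)[0]
E
python3 - <<'E'
from h import *
im=load('w1'); C=lambda u,v,z: cu(im,u,v,245,80,4,z)
k=C(301,372,58); print('knob',k)
# rim ellipse outer edges 
pts=[C(u,v,38) for u,v in [(40,335),(563,325),(300,88),(300,587),(118,155),(487,165)]]
A=np.array([[2*p[0],2*p[1],1] for p in pts]); b=np.array([p[0]**2+p[1]**2 for p in pts])
c=np.linalg.lstsq(A,b,rcond=None)[0]; print('rim',c[:2],np.sqrt(c[2]+c[0]**2+c[1]**2))
ang=lambda p: np.degrees(np.arctan2(p[1]-k[1],p[0]-k[0]))
for n,u,v,z in [('cap',657,70,20),('capnear',675,80,20),('roller',478,208,22),('notch',302,157,22),('pin',252,133,25),('housing',572,150,34)]:
    p=C(u,v,z); print(n,p.round(1),np.hypot(*(p-k)[:2]).round(1),ang(p).round(1))
for n,u,v in [('greenL',213,192),('greenR',387,195)]:
    p=C(u,v,30); print(n,p.round(1),ang(p).round(1))
E
```

```text
knob [589.14001616 112.29316179  58.        ]
rim [588.54889586 112.69366373] 70.85776401620511
cap [608.4 233.3  20. ] 122.5 81.0
capnear [613.9 234.9  20. ] 125.1 78.6
roller [599.1 173.7  22. ] 62.2 80.8
notch [553.9 150.3  22. ] 51.8 132.8
pin [539.5 145.9  25. ] 59.9 145.9
housing [604.2 201.4  34. ] 90.4 80.4
greenL [542.3 127.5  30. ] 162.0
greenR [577.2 159.1  30. ] 104.3
```

drive_tool(
  commands=[0,0,-0.12,0,0,0,1,0,0,-0.2,0,0,0,1,0,0,-0.2,0,0,0,1,0,0,-0.2,0,0,0,1],
)

```text
time_s: 2.88
tool_pos: [589.3, 109.9, 137.2]
tcp_rot: [0.001, 0.4, 0.917, 0.001]
ft_force: [0.6, -0.5, -0.6]
gripper_width: 1.0
```

```bash
python3 - <<'E'
from h import *
im=snap('wrist','w2'); s=read_state(); print(s['tool_pos'],s['tcp_rot'],s['q'],s['ft_force'],s['torque'])
E
```

```text
[589.39306965 110.14687867 137.49516486] [1.34803803e-03 3.99452310e-01 9.16752702e-01 7.19634027e-04] [ 7.46148000e-02  5.60620318e-01  1.72156211e+00  1.94811281e-05
  8.56354062e-01 -6.74354560e-01] [-0.11018028 -0.1853398  -0.26916462] [-0.01285686 -0.02806876  0.0233041 ]
```

View pics/w2.png

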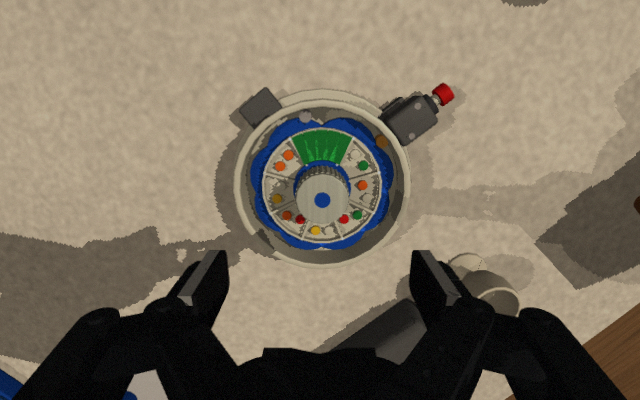

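```bash
python3 - <<'E'
from h import *
im=load('w2'); print(unproj(im,[[322,200]],58)); print(unproj(im,[[443,93]],20))
crop('w2',280,120,480,240,4,'c5')
E
```

```text
[[589.28206703 112.35109543  58.        ]]
[[607.68725601 233.51243117  20.        ]]
```

View pics/c5.png

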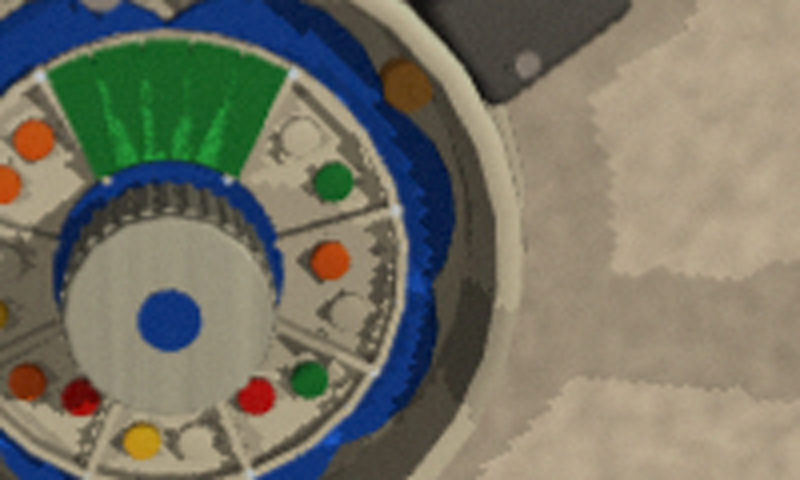

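drive_tool(
  commands=[0,0.0045,-0.1,0,0,0,1,0,0.0045,-0.16,0,0,0,1,0,0.0045,-0.2,0,0,0,1,0,0.0045,-0.2,0,0,0,1],
)

```text
time_s: 3.42
tool_pos: [588.7, 112.7, 35.8]
tcp_rot: [0.0, 0.399, 0.917, 0.0]
ft_force: [0.2, 0.9, 0.3]
gripper_width: 1.004
```

drive_tool(
  commands=[0,0,0,0,0,0,0.3,0,0,0,0,0,0,0.2,0,0,0,0,0,0,0.1],
)

```text
time_s: 3.8
tool_pos: [588.8, 112.9, 36.2]
tcp_rot: [0.001, 0.399, 0.917, 0.0]
ft_force: [0.3, -0.0, 0.2]
gripper_width: 0.549
```

```bash
python3 - <<'E'
from h import *
im=snap('wrist','w3'); s=read_state(); print(s['tool_pos'],s['tcp_rot'],s['gripper_width'],s['ft_force'],s['torque'])
E
```

```text
[588.65959135 112.89344898  35.99454317] [4.01708757e-04 3.99137531e-01 9.16890946e-01 2.49667759e-04] 0.5501540339629175 [0.51287798 0.87382839 0.11904153] [ 0.00140697 -0.05807066  0.01983153]
```

View pics/w3.png

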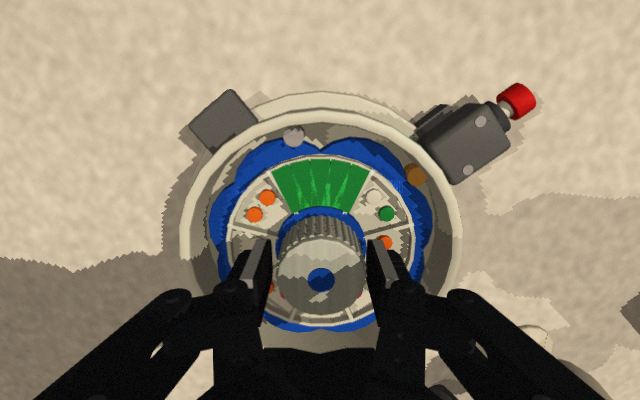

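drive_tool(
  commands=[0,0,0,0,0,0,0,0,0,0,0,0,0,-0.1,0,0,0,0,0,0,-0.2,0,0,0,0,0,0,-0.2],
)

```text
time_s: 4.35
tool_pos: [589.4, 113.5, 36.2]
tcp_rot: [0.001, 0.399, 0.917, 0.001]
ft_force: [1.1, 4.3, 4.7]
gripper_width: 0.443
```

```bash
python3 - <<'E'
from h import *
for i in range(1):
    im=snap('wrist','w4'); s=read_state(); print(s['tool_pos'],s['tcp_rot'],s['gripper_width'],s['ft_force'],s['torque'])
print(unproj(im,[[505,100]],20))
E
```

```text
[589.36347058 113.47740629  36.2022096 ] [1.04887460e-03 3.99066090e-01 9.16921166e-01 8.54964805e-04] 0.44558900322080963 [1.64308923 4.5886291  6.03364241] [ 0.77902893 -0.19480154  0.07935616]
[[604.21091534 230.04536843  20.        ]]
```

View pics/w4.png

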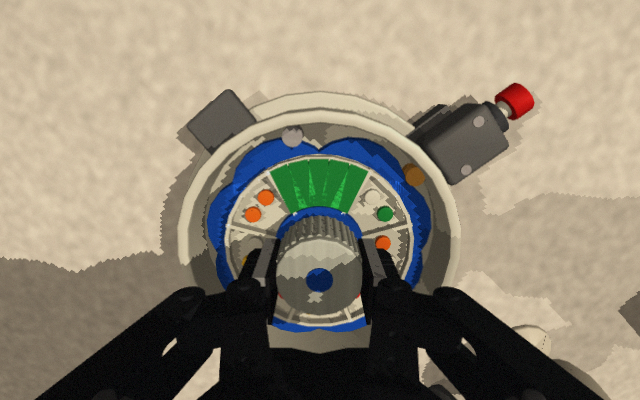

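drive_tool(
  commands=[0,0,0,0,0,-0.022,-0.2,0,0,0,0,0,-0.044,-0.2,0,0,0,0,0,-0.066,-0.2,0,0,0,0,0,-0.088,-0.2,0,0,0,0,0,-0.11,-0.2],
)

```text
time_s: 5.03
tool_pos: [589.6, 113.7, 36.2]
tcp_rot: [0.001, 0.552, 0.834, 0.001]
ft_force: [3.2, 6.2, 4.0]
gripper_width: 0.451
```

```bash
cat >> h.py <<'E'
def st(fn):
    im=snap('wrist',fn); s=read_state(); q=s['tcp_rot']; print(s['time_s'],s['tool_pos'].round(1),'yaw',np.degrees(2*np.arctan2(q[2],q[1])).round(2),s['gripper_width'].round(3),s['ft_force'].round(1),s['torque'].round(2),'q6',s['q'][5].round(3)); return im
E
python3 - <<'E'
from h import *
st('w5')
E
```

```text
Traceback (most recent call last):
  File "h.py", line 23, in st
    im=snap('wrist',fn); s=read_state(); q=s['tcp_rot']; print(s['time_s'],s['tool_pos'].round(1),'yaw',np.degrees(2*np.arctan2(q[2],q[1])).round(2),s['gripper_width'].round(3),s['ft_force'].round(1),s['torque'].round(2),'q6',s['q'][5].round(3)); return im
                                                                                                                                                     ^^^^^^^^^^^^^^^^^^^^^^^^
AttributeError: 'float' object has no attribute 'round'
```

View pics/w5.png

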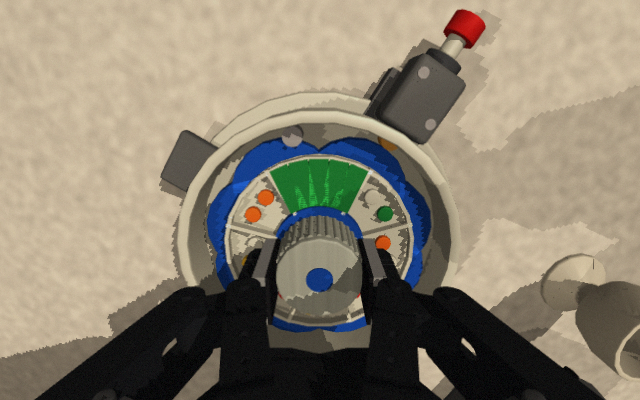

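drive_tool(
  commands=[0,0,0,0,0,-0.022,-0.2,0,0,0,0,0,-0.044,-0.2,0,0,0,0,0,-0.066,-0.2,0,0,0,0,0,-0.088,-0.2,0,0,0,0,0,-0.11,-0.2],
)

```text
time_s: 5.7
tool_pos: [590.0, 113.7, 36.2]
tcp_rot: [0.001, 0.687, 0.727, 0.002]
ft_force: [4.9, 7.6, 3.4]
gripper_width: 0.45
```

```bash
sed -i "s/s\['gripper_width'\].round(3)/round(float(s['gripper_width']),3)/" h.py
python3 - <<'E'
from h import *
st('w6')
E
```

```text
5.75 [590.  113.7  36.2] yaw 93.0 0.448 [5.6 7.2 3.2] [ 1.   -0.68 -0.1 ] q6 0.027
```

View pics/w6.png

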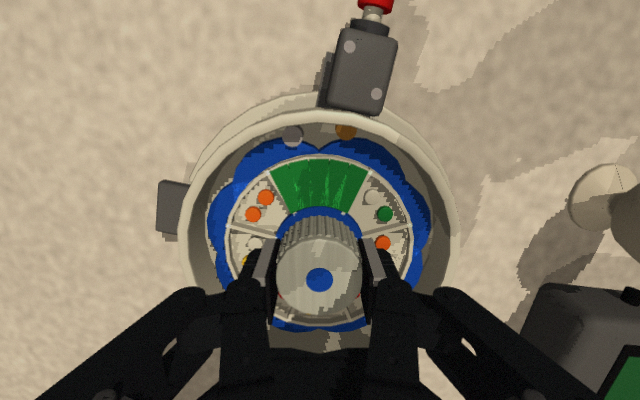

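drive_tool(
  commands=[0,0,0,0,0,-0.011,-0.2,0,0,0,0,0,-0.022,-0.2,0,0,0,0,0,-0.033,-0.2,0,0,0,0,0,-0.044,-0.2,0,0,0,0,0,-0.055,-0.2],
)

```text
time_s: 6.38
tool_pos: [590.2, 113.8, 36.2]
tcp_rot: [0.001, 0.747, 0.665, 0.002]
ft_force: [5.3, 7.1, 3.3]
gripper_width: 0.445
```

```bash
python3 - <<'E'
from h import *
st('w7'); crop('w7',190,0,460,200,2.9,'c7')
E
```

```text
6.425 [590.2 113.7  36.2] yaw 83.27 0.449 [5.6 7.1 4. ] [ 1.07 -0.77 -0.15] q6 0.197
```

View pics/c7.png

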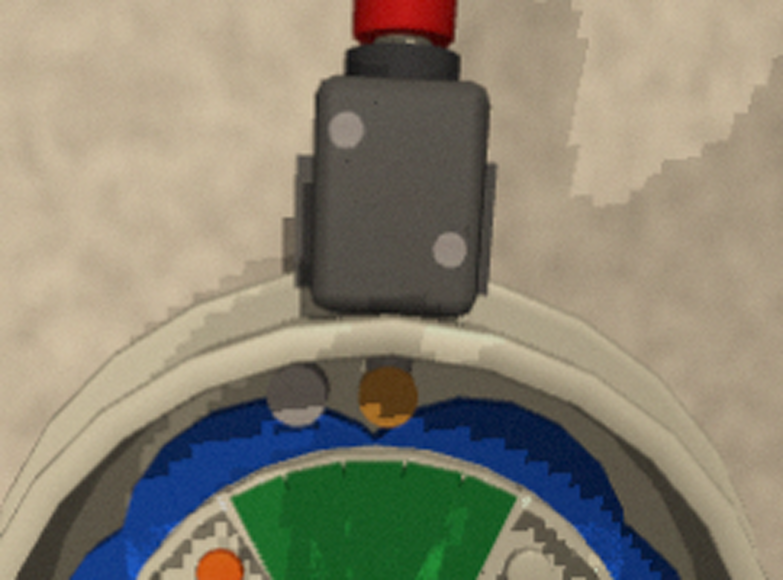

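drive_tool(
  commands=[0,0,0,0,0,-0.004,-0.2,0,0,0,0,0,-0.008,-0.2,0,0,0,0,0,-0.008,-0.2],
)

```text
time_s: 6.8
tool_pos: [590.2, 113.8, 36.3]
tcp_rot: [0.001, 0.755, 0.656, 0.002]
ft_force: [6.9, 6.7, 3.1]
gripper_width: 0.444
```

```bash
python3 - <<'E'
from h import *
st('w8'); crop('w8',190,0,460,200,2.9,'c8')
E
```

```text
6.85 [590.2 113.7  36.2] yaw 81.99 0.449 [5.4 7.  3. ] [ 1.13 -0.75 -0.1 ] q6 0.219
```

View pics/c8.png

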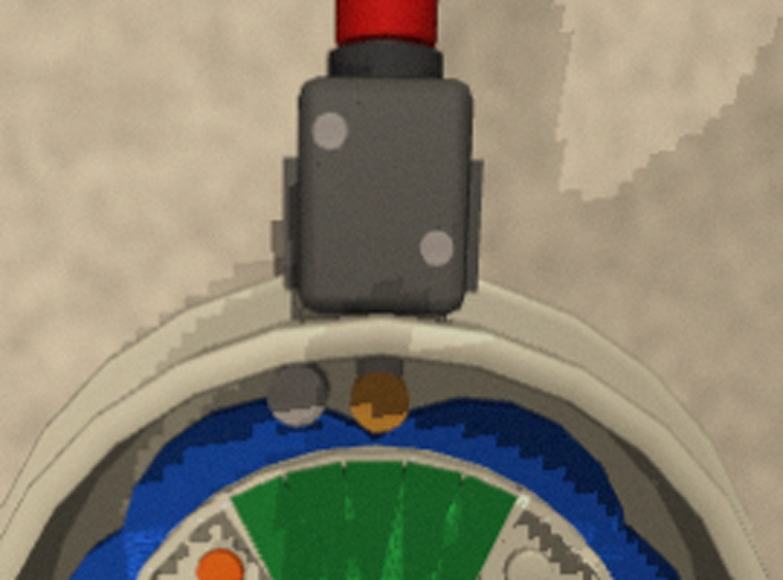

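drive_tool(
  commands=[0,0,0,0,0,0,-0.05,0,0,0,0,0,0,0.1,0,0,0,0,0,0,0.2,0,0,0,0,0,0,0.2],
)

```text
time_s: 7.35
tool_pos: [588.2, 112.8, 35.3]
tcp_rot: [-0.0, 0.755, 0.656, -0.0]
ft_force: [-0.3, 0.6, -0.6]
gripper_width: 0.597
```

```bash
python3 - <<'E'
from h import *
st('w9'); crop('w9',190,0,460,200,2.9,'c9')
E
```

```text
7.4 [588.3 112.8  35.3] yaw 82.01 0.599 [ 0.  -0.9  0. ] [0.04 0.01 0.01] q6 0.219
```

View pics/c9.png

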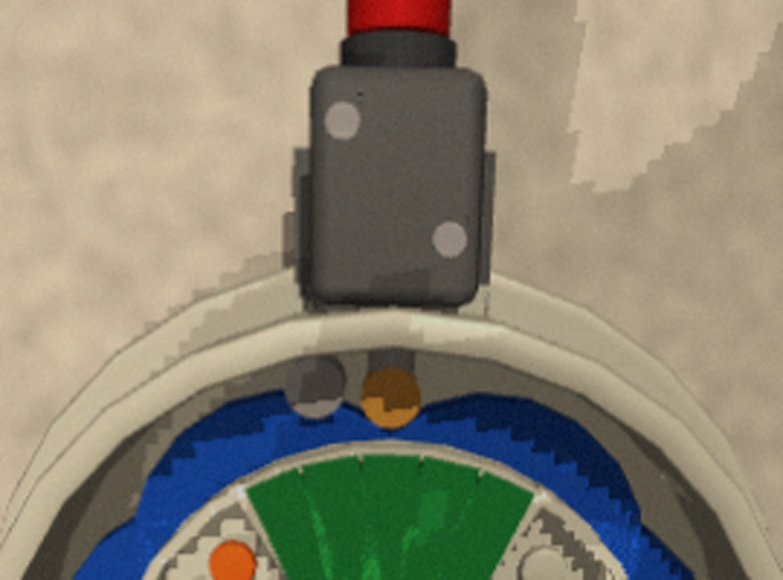

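drive_tool(
  commands=[0,0,0.08,0,0,0,0.2,0,0,0.16,0,0,0,0.2,0,0,0.2,0,0,0,0.2,0,0,0.2,0,0,0,0.2],
)

```text
time_s: 7.9
tool_pos: [588.9, 112.9, 136.6]
tcp_rot: [0.001, 0.755, 0.656, 0.001]
ft_force: [-0.0, -0.5, -0.3]
gripper_width: 0.603
```

```bash
python3 - <<'E'
from h import *
st('w10'); crop('w10',190,0,460,200,2.9,'c10')
E
```

```text
7.95 [588.4 112.8 135.3] yaw 82.01 0.6 [ 0.9 -0.2  1. ] [ 0.03 -0.04 -0.02] q6 0.219
```

View pics/c10.png

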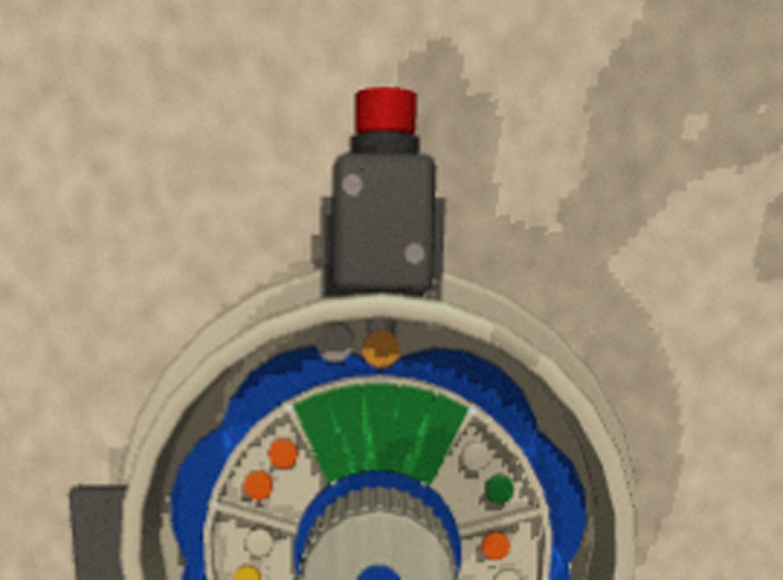

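```bash
python3 - <<'E'
from h import *
k=np.array([589.2,112.4,0]); n=np.array([np.cos(np.radians(80.8)),np.sin(np.radians(80.8)),0])
im=load('w10')
for z in (20,26,28):
    print(z,[(cu(im,385,v,190,0,2.9,z)-k)@n for v in (88,132)], (cu(im,352,184,190,0,2.9,34)-k)@n, (cu(im,414,253,190,0,2.9,34)-k)@n)
im=load('w2'); crop('w2',370,70,470,160,7,'c2w'); 
E
```

```text
20 [np.float64(122.73692148760703), np.float64(112.20720517890608)] 98.10513530099786 81.94135818540369
26 [np.float64(121.68666714425677), np.float64(111.40143614830045)] 98.10513530099786 81.94135818540369
28 [np.float64(121.33658236314002), np.float64(111.13284647143186)] 98.10513530099786 81.94135818540369
```

View pics/c2w.png

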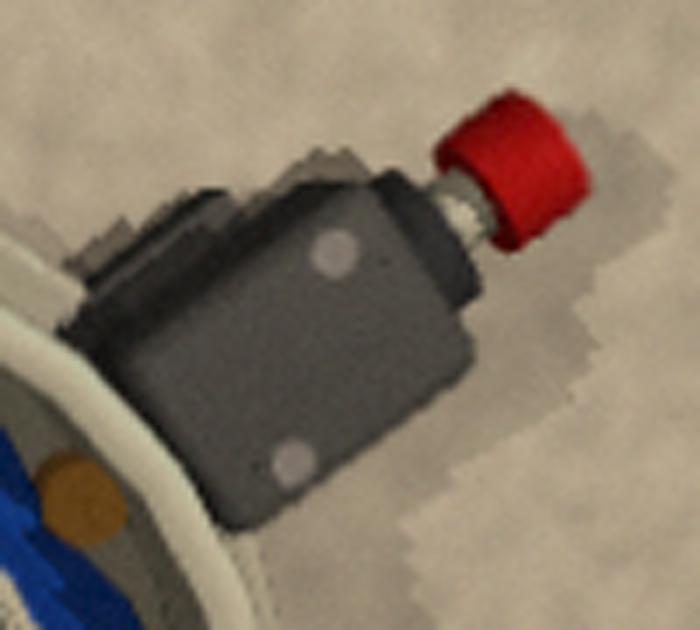

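drive_tool(
  commands=[0,-0.12,0.06,0,0,0,0.5,0,-0.24,0.1,0,0,0,0.5,0.01,-0.36,0.1,0,0,0,0.5,0.01,-0.48,0.1,0,0,0,0.5,0.01,-0.58,0.1,0,0,0,0.5],
)

```text
time_s: 8.57
tool_pos: [592.8, -179.5, 183.7]
tcp_rot: [-0.001, 0.755, 0.656, -0.0]
ft_force: [0.3, 0.0, -0.3]
gripper_width: 0.749
```

drive_tool(
  commands=[0,-0.042,-0.04,0,0,0,0.5,0,-0.042,-0.04,0,0,0,0.5,0,-0.042,-0.04,0,0,0,0.5],
)

```text
time_s: 8.95
tool_pos: [593.3, -196.8, 164.6]
tcp_rot: [-0.001, 0.754, 0.656, -0.0]
ft_force: [-0.5, -0.4, -0.0]
gripper_width: 0.754
```

```bash
python3 - <<'E'
from h import *
st('w11')
E
```

```text
9.0 [ 593.6 -196.7  165.1] yaw 82.09 0.748 [-0.2  0.2  0.6] [ 0.01 -0.04 -0.05] q6 -0.288
```

View pics/w11.png

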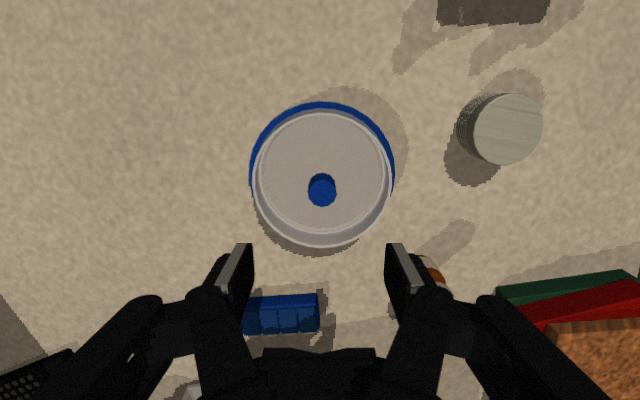

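```bash
python3 - <<'E'
from h import *
crop('w11',240,90,410,260,4,'c11')
E
```

```text
(no output)
```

View pics/c11.png

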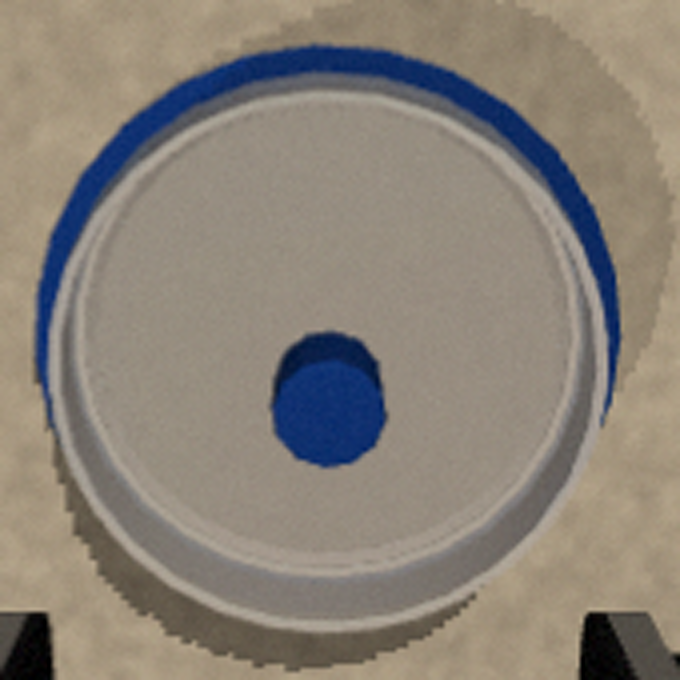

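```bash
python3 - <<'E'
from h import *
im=load('w11'); C=lambda u,v,z: cu(im,u,v,240,90,4,z)
print(C(330,412,62))
pts=[C(u,v,9) for u,v in [(325,45),(36,335),(620,345),(120,140),(520,135)]]
A=np.array([[2*p[0],2*p[1],1] for p in pts]); b=np.array([p[0]**2+p[1]**2 for p in pts])
c=np.linalg.lstsq(A,b,rcond=None)[0]; print(c[:2],np.sqrt(c[2]+c[0]**2+c[1]**2))
E
```

```text
[ 595.09389558 -197.60192144   62.        ]
[ 594.44844976 -199.4531013 ] 70.8821422599815
```

drive_tool(
  commands=[0.003,-0.0035,-0.12,0,0,0,0.3,0.003,-0.0035,-0.2,0,0,0,0,0.003,-0.0035,-0.235,0,0,0,0,0.003,-0.0035,-0.245,0,0,0,0,0.003,-0.0035,-0.245,0,0,0,-0.1],
)

```text
time_s: 9.62
tool_pos: [595.6, -199.8, 44.0]
tcp_rot: [0.001, 0.755, 0.656, 0.0]
ft_force: [-0.6, -0.7, 0.2]
gripper_width: 0.446
```

```bash
python3 - <<'E'
from h import *
st('w12')
E
```

```text
9.675 [ 595.7 -199.9   44.3] yaw 82.03 0.453 [ 0.9 -1.2 -1.5] [ 0.04  0.01 -0.  ] q6 -0.29
```

View pics/w12.png

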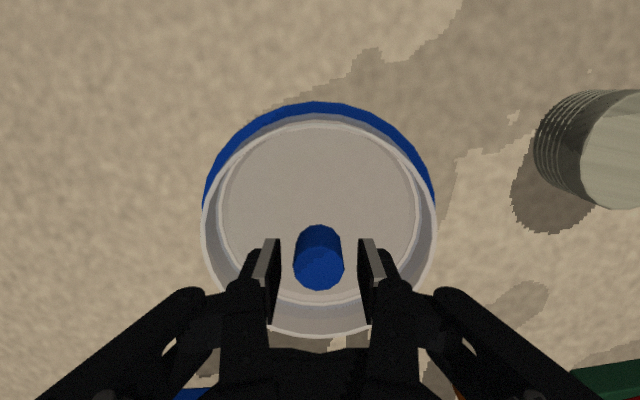

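```bash
python3 - <<'E'
from h import *
im=load('w12'); print(unproj(im,[[319,268]],62))
im=load('w4'); print(unproj(im,[[319,280]],58)) 
E
```

```text
[[ 595.22569107 -197.31563425   62.        ]]
[[589.06982573 112.53848304  58.        ]]
```

drive_tool(
  commands=[0,0.003,-0.003,0,0,0,-0.3,0,0.003,-0.003,0,0,0,-0.5,0,0.003,-0.003,0,0,0,-0.7,0,0.003,-0.003,0,0,0,-0.7,0,0.003,-0.003,0,0,0,-0.7],
)

```text
time_s: 10.3
tool_pos: [595.3, -198.4, 42.4]
tcp_rot: [0.001, 0.755, 0.656, 0.0]
ft_force: [-0.5, 1.5, 6.0]
gripper_width: 0.259
```

```bash
python3 - <<'E'
from h import *
im=st('w13'); print(read_state()['tcp_rot'])
E
```

```text
10.35 [ 595.3 -198.4   42.4] yaw 82.01 0.253 [-1.2  1.2  6.7] [0.28 0.18 0.01] q6 -0.288
[5.47655056e-04 7.54656303e-01 6.56119997e-01 3.38016005e-04]
```

View pics/w13.png

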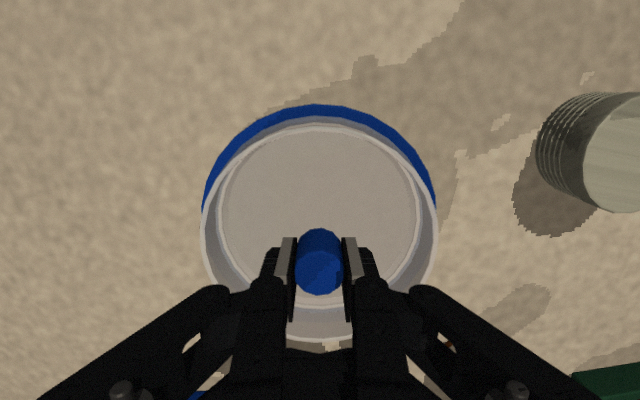

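drive_tool(
  commands=[0,0,0.02,0,0,0,-0.7,0,0,0.06,0,0,0,-0.7,0,0,0.12,0,0,0,-0.7,0,0,0.18,0,0,0,-0.7,0,0,0.2,0,0,0,-0.7],
)

```text
time_s: 10.98
tool_pos: [595.5, -198.6, 143.6]
tcp_rot: [0.001, 0.755, 0.656, 0.001]
ft_force: [-0.7, 0.1, -1.7]
gripper_width: 0.26
```

```bash
python3 - <<'E'
from h import *
im=st('w14'); s=read_state();print(s['tcp_rot'], proj(im,[s['tool_pos']])); snap('scene','s14')
crop('w14',190,80,450,350,3,'c14')
E
```

```text
11.025 [ 595.5 -198.6  143.7] yaw 82.01 0.255 [ 0.  -0.1 -1.1] [ 0.   -0.07 -0.05] q6 -0.288
[1.38181043e-03 7.54651378e-01 6.56124220e-01 6.29446697e-04] [[320.39040807 253.4323018 ]]
```

View pics/c14.png

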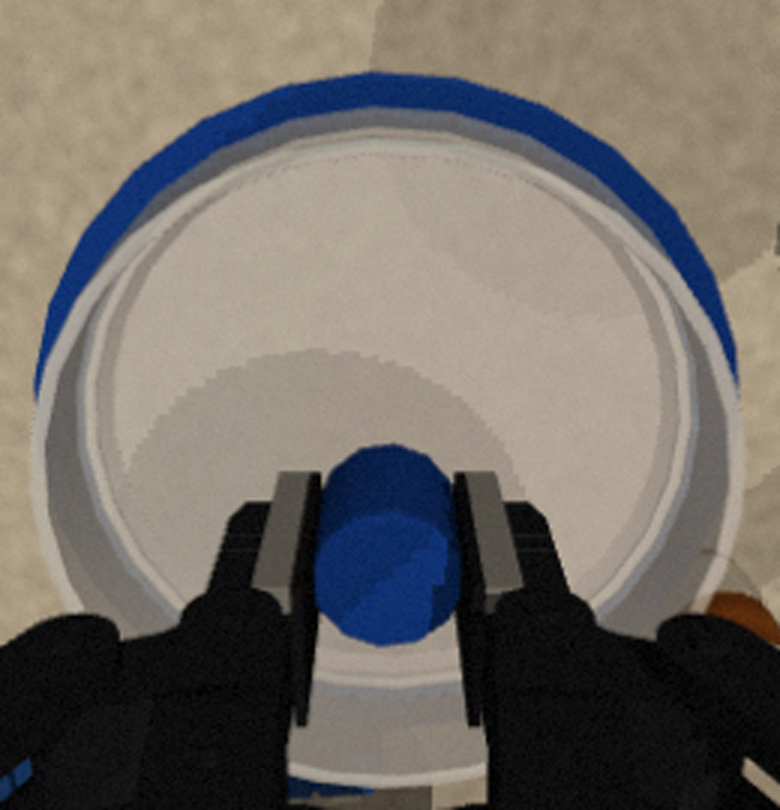

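View pics/s14.png

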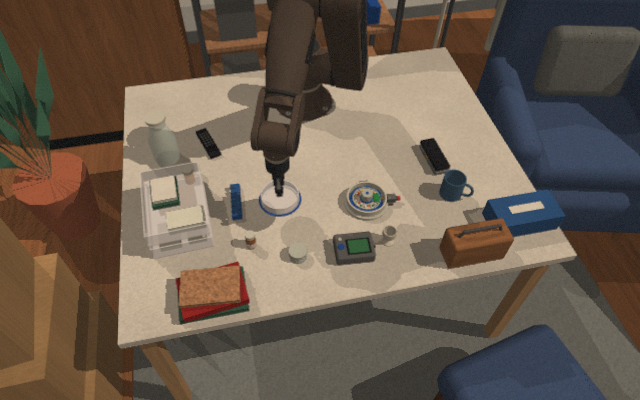

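```bash
python3 - <<'E'
from h import *
from scipy.optimize import least_squares
im=load('w14'); x0,y0,sc=190,80,3
px=lambda u,v: np.array([x0+(u+.5)/sc-.5,y0+(v+.5)/sc-.5])
a=cv2.imread('pics/w14.png'); hsv=cv2.cvtColor(a,cv2.COLOR_BGR2HSV)
m=((hsv[:,:,0]>105)&(hsv[:,:,0]<125)&(hsv[:,:,1]>150)&(hsv[:,:,2]>40)).astype(np.uint8)
m[215:]=0; 
pts=[]
for c in range(206,434,4):
    r=np.where(m[:,c])[0]
    if len(r)>3: pts.append([c,r.min()-.5])
pts=np.array(pts); print(len(pts),pts[::12])
kc=px(388,578)
def model(p):
    c=np.array([p[0],p[1],p[2]]); R=cv2.Rodrigues(np.array([p[3],p[4],0.]))[0]
    return c,R
def res(p):
    c,R=model(p); th=np.radians(np.arange(0,360,0.5))
    fl=proj(im,(np.c_[72*np.cos(th),72*np.sin(th),np.full(len(th),9)]@R.T)+c)
    d=[]
    for q in pts:
        v=fl-q; i=np.argmin((v**2).sum(1)); t=fl[(i+1)%len(fl)]-fl[i-1]; n=np.array([-t[1],t[0]])/np.hypot(*t); d.append(v[i]@n)
    k=proj(im,[c+R@[0,0,62]])[0]-kc
    return np.r_[d,3*k]
for z in (None,101.3):
    f=(lambda p:res(p)) if z is None else (lambda p:res([p[0],p[1],z,p[2],p[3]]))
    p0=[595,-198.5,101,0,0] if z is None else [595,-198.5,0,0]
    s=least_squares(f,p0,diff_step=1e-4,x_scale=[1,1,1,.02,.02] if z is None else [1,1,.02,.02]); print(s.x.round(3),np.abs(s.fun).mean(), s.fun[-2:]/3)
E
```

```text
57 [[206.  181.5]
 [254.  122.5]
 [302.  105.5]
 [350.  108.5]
 [398.  133.5]]
[ 5.94480e+02 -1.99534e+02  9.71840e+01  4.00000e-03  1.00000e-03] 0.29079464770099145 [ 0.01803239 -0.00535018]
[ 5.94424e+02 -1.99971e+02 -4.40000e-02  7.00000e-03] 0.3905878890630102 [ 0.01517173 -0.09009654]
```

```bash
cat > fit.py <<'E'
from h import *
from scipy.optimize import least_squares
def fit(fn,kc,p0,cut=215,cols=(206,434)):
    im=load(fn)
    a=cv2.imread('pics/'+fn+'.png'); hsv=cv2.cvtColor(a,cv2.COLOR_BGR2HSV)
    m=((hsv[:,:,0]>105)&(hsv[:,:,0]<125)&(hsv[:,:,1]>150)&(hsv[:,:,2]>40)).astype(np.uint8); m[cut:]=0
    pts=[]
    for c in range(*cols,4):
        r=np.where(m[:,c])[0]
        if len(r)>3: pts.append([c,r.min()-.5])
    pts=np.array(pts)
    def res(p):
        c=np.array(p[:3]); R=cv2.Rodrigues(np.array([p[3],p[4],0.]))[0]; th=np.radians(np.arange(0,360,0.5))
        fl=proj(im,(np.c_[72*np.cos(th),72*np.sin(th),np.full(len(th),9)]@R.T)+c); d=[]
        for q in pts:
            v=fl-q; i=np.argmin((v**2).sum(1)); t=fl[(i+1)%len(fl)]-fl[i-1]; n=np.array([-t[1],t[0]])/np.hypot(*t); d.append(v[i]@n)
        return np.r_[d,3*(proj(im,[c+R@[0,0,62]])[0]-kc)]
    for tag,f,q,xs in (('full',res,p0,[1,1,1,.02,.02]),('notilt',lambda p:res([*p,0,0]),p0[:3],[1,1,1]),('fixz',lambda p:res([p[0],p[1],p0[2],p[2],p[3]]),[*p0[:2],0,0],[1,1,.02,.02])):
        s=least_squares(f,q,diff_step=1e-4,x_scale=xs); print(fn,tag,s.x.round(3),np.abs(s.fun).mean().round(3))
E
python3 - <<'E'
from h import *
crop('w13',190,80,450,350,3,'c13'); crop('w12',190,80,450,350,3,'c12')
E
```

```text
(no output)
```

View pics/c13.png

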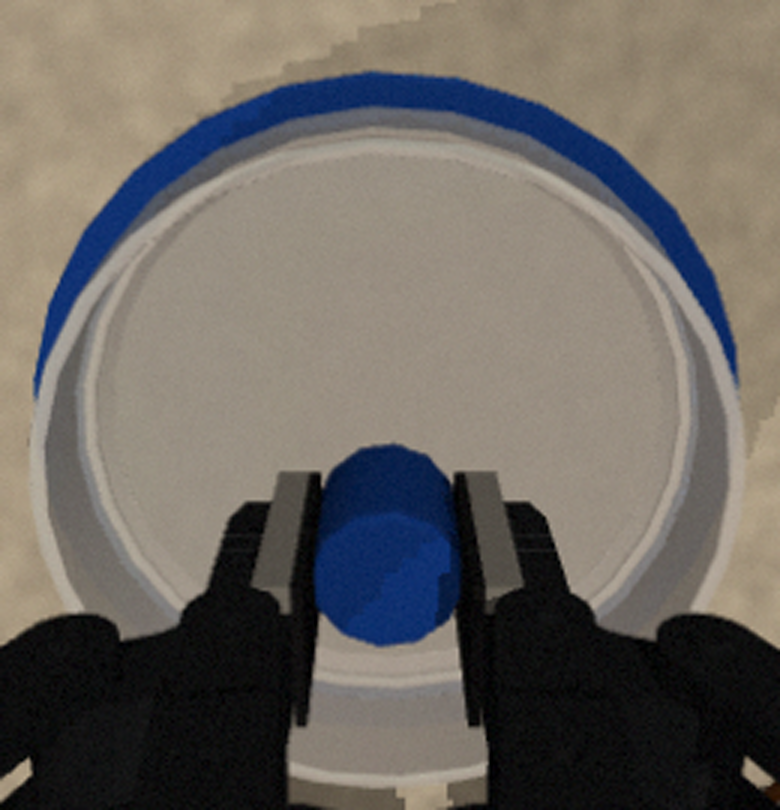

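View pics/c12.png

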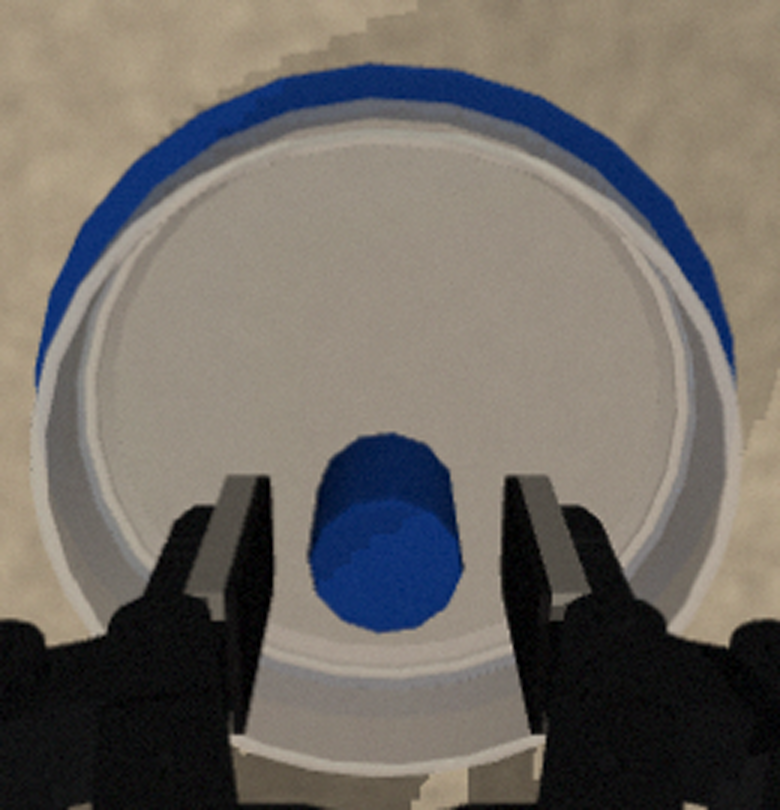

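```bash
python3 - <<'E'
from h import *
from fit import fit
px=lambda u,v: np.array([190+(u+.5)/3-.5,80+(v+.5)/3-.5])
for fn,c,tcp,z in (('w12',(386,566),(595.7,-199.9,44.3),62),('w13',(388,578),(595.3,-198.4,42.4),62),('w14',(388,578),(595.5,-198.6,143.7),163.3)):
    im=load(fn); p=unproj(im,[px(*c)],z)[0]; d=p-np.array(tcp); tx=np.array([.139,.99]); print(fn,p,'toolx',d[:2]@tx,'jaw',d[:2]@[.99,-.139])
    fit(fn,px(*c),[595,-198.5,z-62,0,0])
# dispenser knob top in w4, w8
crop('w4',250,200,390,340,5,'c4k'); crop('w8',250,200,390,340,5,'c8k')
E
```

```text
w12 [ 594.90683288 -197.44252081   62.        ] toolx 2.322654171120577 jaw -1.1268250582302708
w12 full [ 5.94566e+02 -1.99074e+02 -4.44000e+00  1.70000e-02 -0.00000e+00] 0.313
w12 notilt [ 594.595 -199.266   -3.126] 0.34
w12 fixz [ 5.94498e+02 -1.99591e+02 -3.50000e-02  7.00000e-03] 0.425
w13 [ 594.72894342 -197.12566524   62.        ] toolx 1.182214552514588 jaw -0.7424785460724256
w13 full [ 5.94224e+02 -1.99173e+02 -4.04900e+00  7.00000e-03  3.00000e-03] 0.302
w13 notilt [ 594.323 -199.261   -3.511] 0.332
w13 fixz [ 5.94175e+02 -1.99617e+02 -4.00000e-02  9.00000e-03] 0.386
w14 [ 594.87081369 -197.2243111   163.3       ] toolx 1.2744751191784525 jaw -0.8141152007561134
w14 full [ 5.94480e+02 -1.99534e+02  9.71840e+01  4.00000e-03  1.00000e-03] 0.291
w14 notilt [ 594.517 -199.577   97.467] 0.3
w14 fixz [ 5.94424e+02 -1.99971e+02 -4.40000e-02  7.00000e-03] 0.391
```

View pics/c8k.png

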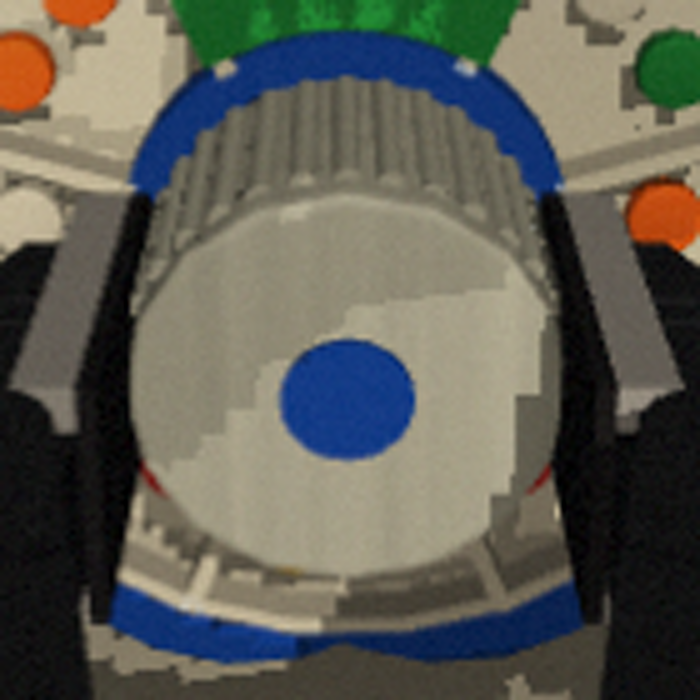

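drive_tool(
  commands=[0,0.04,0,0,0,0,-0.7,0,0.12,0,0,0,0,-0.7,-0.01,0.22,0,0,0,0,-0.7,-0.01,0.32,0,0,0,0,-0.7,-0.01,0.42,0,0,0,0,-0.7],
)

```text
time_s: 11.7
tool_pos: [589.0, 14.2, 140.2]
tcp_rot: [-0.001, 0.755, 0.656, -0.001]
ft_force: [0.4, -0.9, -0.9]
gripper_width: 0.256
```

drive_tool(
  commands=[0,0.1,0,0,0,0,-0.7,-0.001,0.16,0,0,0,0,-0.7,-0.001,0.19,0,0,0,0,-0.7,-0.001,0.2,0,0,0,0,-0.7,-0.001,0.2,0,0,0,0,-0.7],
)

```text
time_s: 12.32
tool_pos: [589.4, 111.1, 141.1]
tcp_rot: [-0.0, 0.755, 0.656, -0.0]
ft_force: [0.6, -0.4, -1.7]
gripper_width: 0.257
```

```bash
python3 - <<'E'
from h import *
im=st('w15'); s=read_state();print(s['tcp_rot'])
E
```

```text
12.375 [589.5 110.8 141.2] yaw 81.96 0.256 [ 0.3  0.2 -1.5] [-0.   -0.   -0.02] q6 0.216
[-5.29034547e-06  7.54919822e-01  6.55817084e-01 -1.20183437e-04]
```

View pics/w15.png

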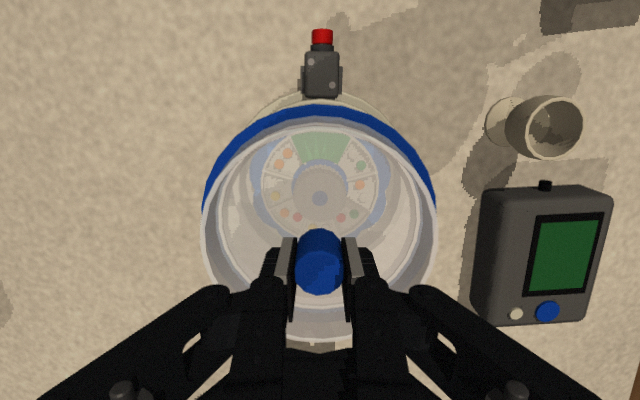

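drive_tool(
  commands=[0.001,0.0023,-0.04,0,0,0,-0.7,0.001,0.0023,-0.08,0,0,0,-0.7,0.001,0.0023,-0.1,0,0,0,-0.7,0.001,0.0023,-0.1,0,0,0,-0.7],
)

```text
time_s: 12.88
tool_pos: [589.9, 112.1, 90.9]
tcp_rot: [-0.0, 0.755, 0.656, -0.0]
ft_force: [0.6, -0.3, -1.4]
gripper_width: 0.256
```

```bash
python3 - <<'E'
from h import *
im=st('w16'); snap('scene','s16'); snap('top','t16'); crop('w16',190,60,450,350,3,'c16'); crop('scene','s16'.__len__()*0,0,1,1,1,'x') if 0 else None
crop('s16',320,150,430,230,7,'cs16')
E
```

```text
12.925 [590.1 112.4  91.6] yaw 81.98 0.253 [-0.7 -0.3 -0.7] [ 0.02 -0.04 -0.03] q6 0.218
```

View pics/c16.png

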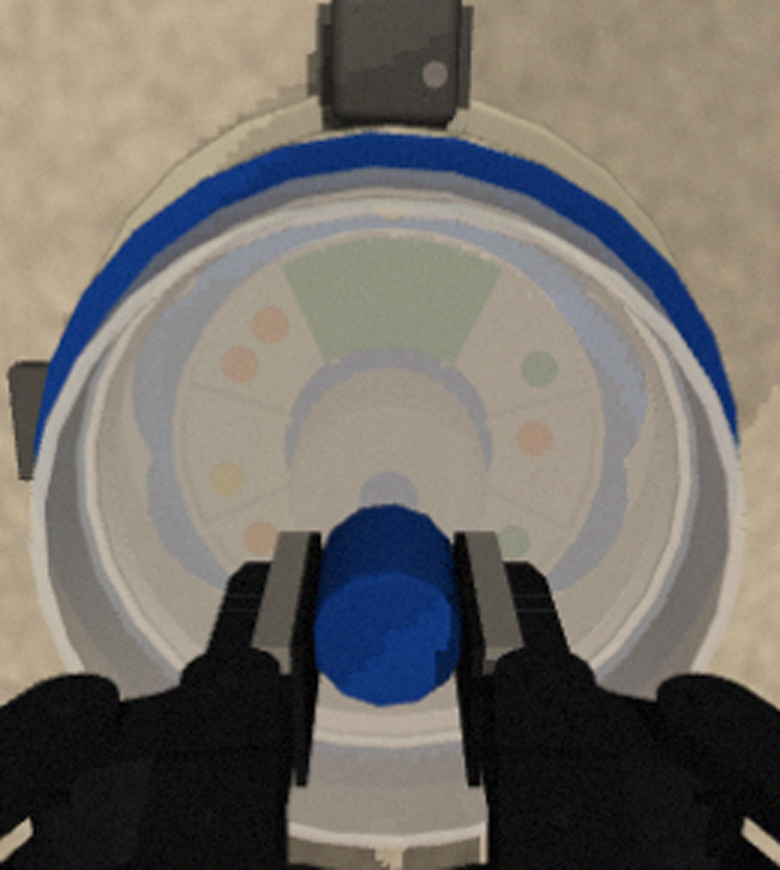

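View pics/cs16.png

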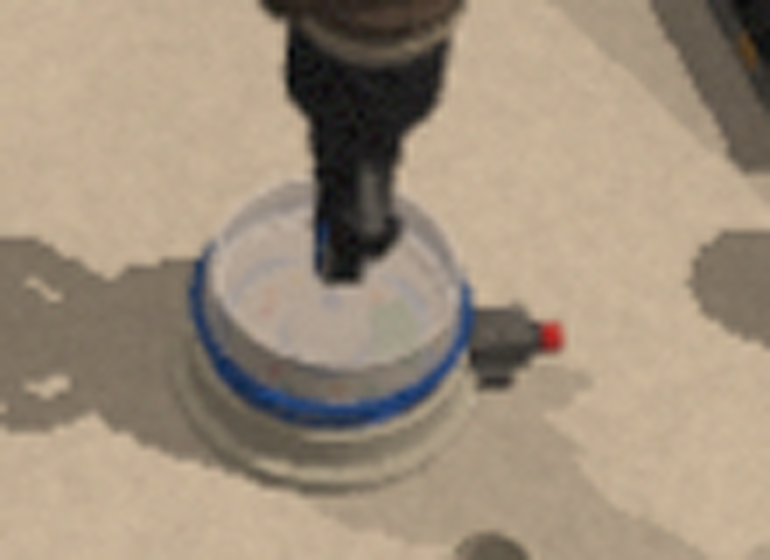

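```bash
python3 - <<'E'
from h import *
im=load('w16'); px=lambda u,v: np.array([190+(u+.5)/3-.5,60+(v+.5)/3-.5])
a=unproj(im,[px(388,488)],58)[0]; 
for zz in (109,111): print(a, unproj(im,[px(388,640)],zz)[0])
print(-im['R'].T@im['t'])
E
```

```text
[589.61440211 115.04327701  58.        ] [589.18900899 112.10585264 109.        ]
[589.61440211 115.04327701  58.        ] [589.36350464 113.34445191 111.        ]
[599.98067246 188.70687966 232.68976634]
```

```bash
python3 - <<'E'
from h import *
crop('w16',270,160,370,250,7,'c16k'); crop('w10',270,140,370,240,7,'c10k')
E
```

```text
(no output)
```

View pics/c16k.png

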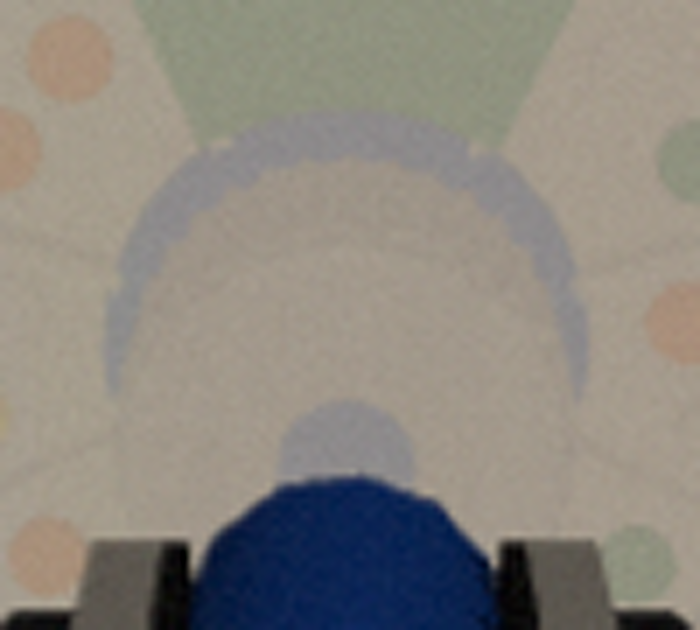

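View pics/c10k.png

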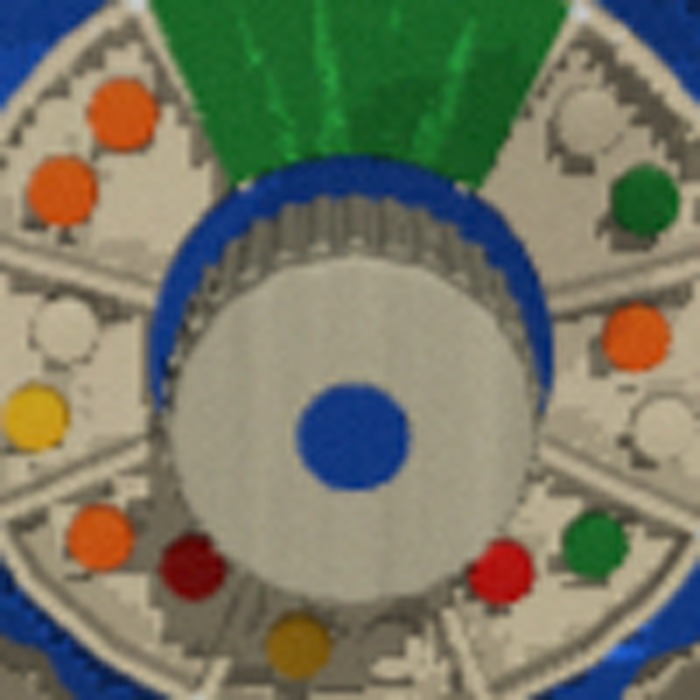

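```bash
python3 - <<'E'
from h import *
tx=np.array([.139,.99]);jx=np.array([.99,-.139]); c=np.array([590.06,112.79])
for fn,uv in (('w16',(319.1,226.1)),('w10',(320,202)),('w8',(319.0,279.6)),('w9',None)):
    if uv is None: continue
    im=load(fn); a=unproj(im,[uv],58)[0]; d=a[:2]-c; print(fn,a.round(2),'bias toolx',d@tx,'jaw',d@jx, 'cam', (-im['R'].T@im['t']).round(1))
E
```

```text
w16 [589.33 112.6   58.  ] bias toolx -0.2876545663184525 jaw -0.6960971387500111 cam [600.  188.7 232.7]
w10 [589.25 112.6   58.  ] bias toolx -0.3011228257147619 jaw -0.7711623024826684 cam [598.4 189.4 278.4]
w8 [589.28 112.69  58.  ] bias toolx -0.20844063442383426 jaw -0.7624943955935748 cam [599.5 190.1 178.1]
```

drive_tool(
  commands=[0,-0.0012,-0.01,0,0,0,-0.7,0,-0.0012,-0.018,0,0,0,-0.7,0,-0.0012,-0.024,0,0,0,-0.7,0,-0.0012,-0.028,0,0,0,-0.7,0,-0.0012,-0.03,0,0,0,-0.7],
)

```text
time_s: 13.65
tool_pos: [589.9, 112.2, 76.2]
tcp_rot: [-0.0, 0.755, 0.656, -0.0]
ft_force: [0.4, -0.6, -0.5]
gripper_width: 0.254
```

drive_tool(
  commands=[0,0,-0.001,0,0,0,-0.7,0,0,-0.002,0,0,0,-0.7,0,0,-0.002,0,0,0,-0.7],
)

```text
time_s: 14.02
tool_pos: [590.0, 112.2, 75.4]
tcp_rot: [0.0, 0.755, 0.656, 0.0]
ft_force: [0.5, 0.4, -2.1]
gripper_width: 0.259
```

```bash
python3 - <<'E'
from h import *
im=st('w17'); snap('scene','s17'); crop('w17',190,60,450,350,3,'c17')
crop('s17',320,150,430,230,7,'cs17')
E
```

```text
14.075 [590.  112.2  75.4] yaw 82.01 0.254 [-0.1 -0.5 -1.8] [-0.01  0.03  0.01] q6 0.217
```

View pics/c17.png

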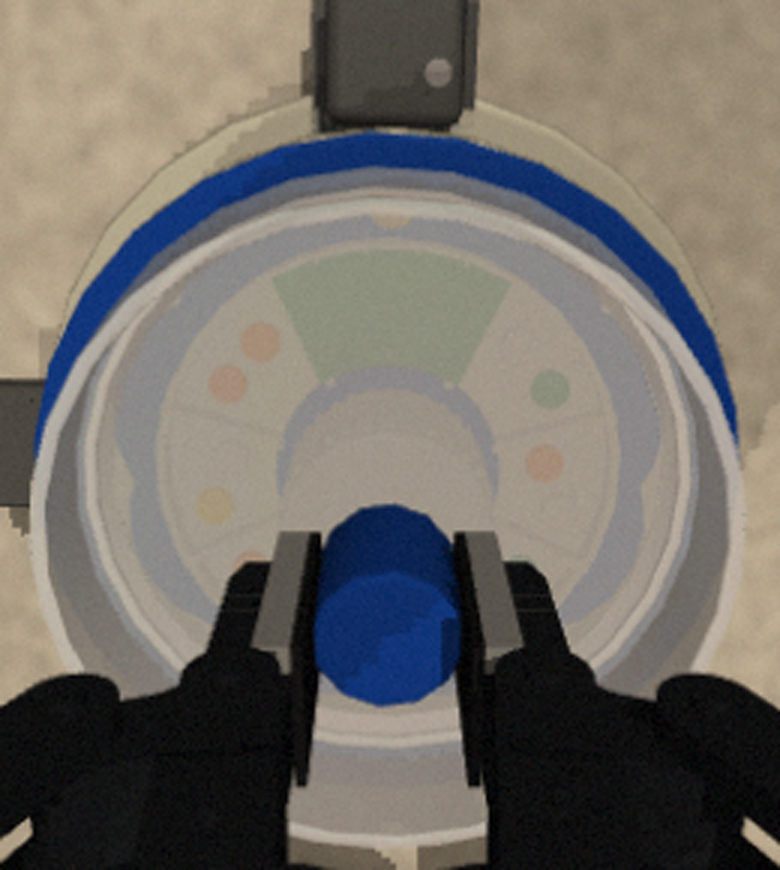

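View pics/cs17.png

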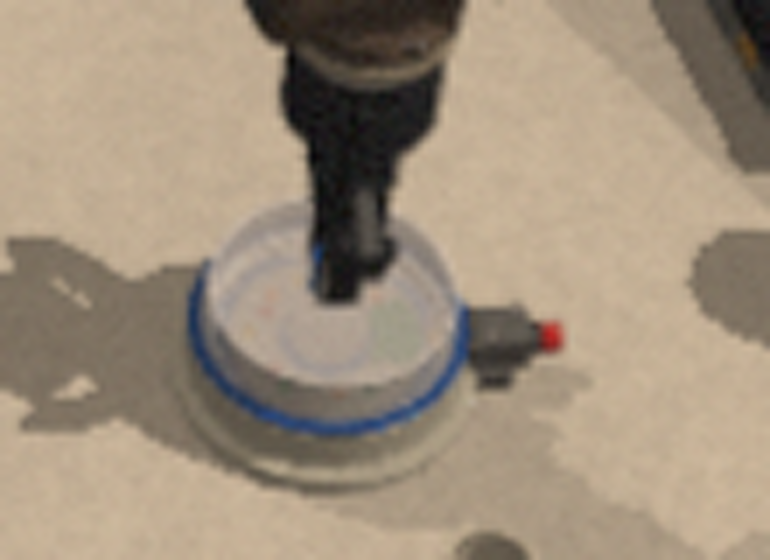

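drive_tool(
  commands=[0,0,-0.001,0,0,0,-0.7,0,0,-0.002,0,0,0,-0.7,0,0,-0.003,0,0,0,-0.7,0,0,-0.003,0,0,0,-0.7],
)

```text
time_s: 14.62
tool_pos: [590.0, 112.2, 74.5]
tcp_rot: [0.0, 0.755, 0.656, 0.0]
ft_force: [-2.5, 0.4, 5.6]
gripper_width: 0.254
```

drive_tool(
  commands=[0,0,0,0,0,0,-0.4,0,0,0,0,0,0,-0.25,0,0,0,0,0,0,-0.1,0,0,0,0,0,0,0],
)

```text
time_s: 15.12
tool_pos: [590.0, 112.1, 73.8]
tcp_rot: [0.0, 0.755, 0.656, -0.0]
ft_force: [0.1, -0.0, -0.4]
gripper_width: 0.5
```

```bash
python3 - <<'E'
from h import *
im=st('w18'); crop('w18',190,60,450,350,3,'c18')
E
```

```text
15.175 [590.  112.2  73.8] yaw 82.01 0.498 [ 0.8 -0.9 -0.1] [ 0.03  0.02 -0.  ] q6 0.217
```

View pics/c18.png

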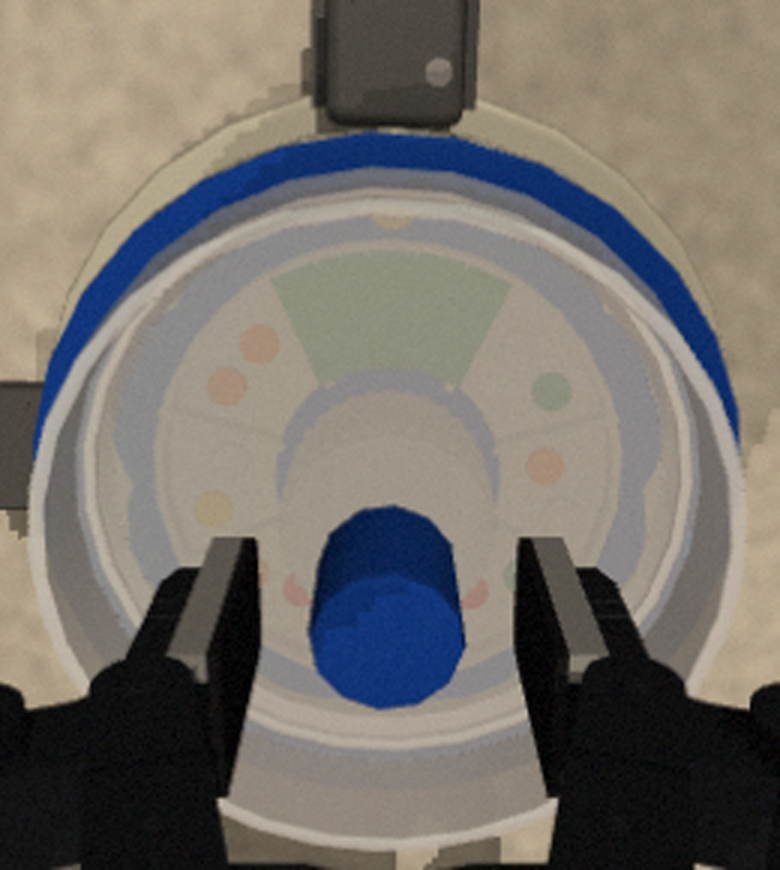

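Released, with the dome knob at crop (388,640) and clear of both pads. I'll lift off and check seating from all cameras.

drive_tool(
  commands=[0,0,0.03,0,0,0,0,0,0,0.1,0,0,0,0,0,0,0.2,0,0,0,0,0,0,0.3,0,0,0,0,0,0,0.3,0,0,0,0],
)

```text
time_s: 15.8
tool_pos: [591.2, 112.3, 228.8]
tcp_rot: [0.002, 0.755, 0.656, 0.003]
ft_force: [-0.1, -1.1, -0.3]
gripper_width: 0.506
```

```bash
python3 - <<'E'
from h import *
im=st('w19'); snap('scene','s19'); snap('top','t19'); crop('w19',240,60,420,230,4,'c19')
crop('s19',225,140,425,270,4,'cs19')
E
```

```text
15.85 [590.3 112.2 226.4] yaw 82.02 0.504 [-0.6 -1.4 -0.1] [ 0.01  0.   -0.04] q6 0.217
```

View pics/c19.png

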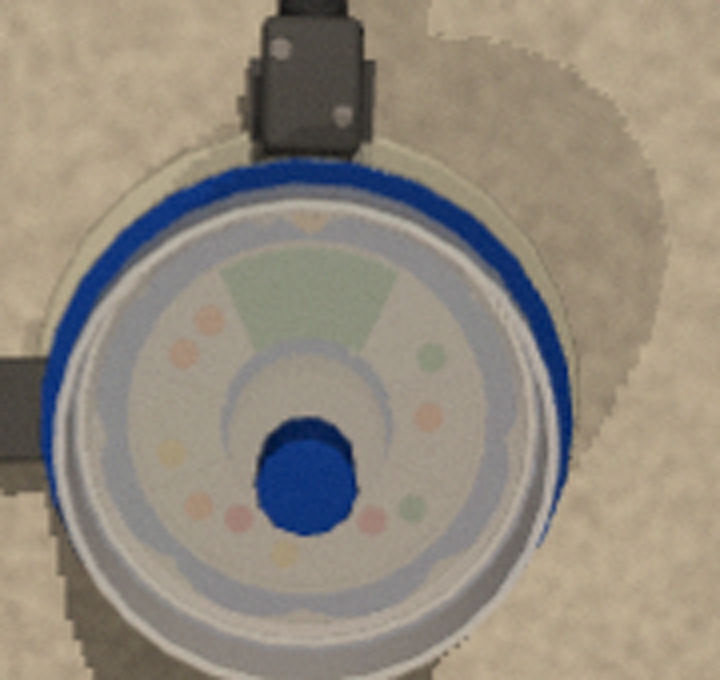

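View pics/cs19.png

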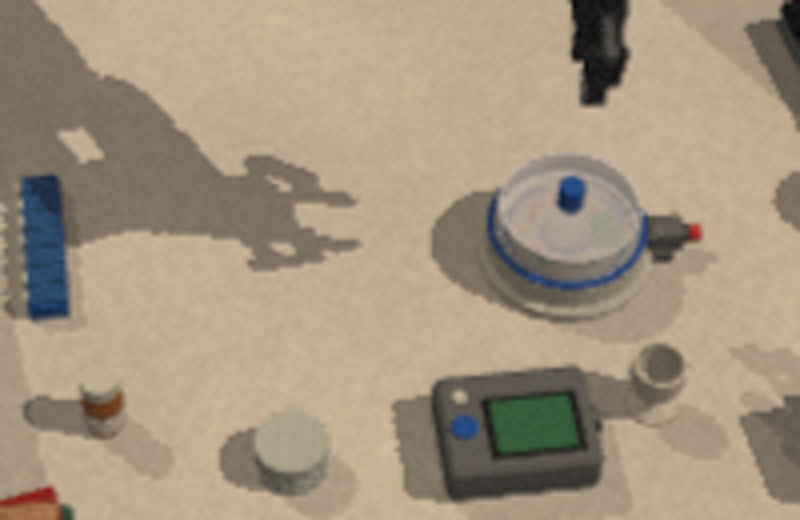

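```bash
python3 - <<'E'
from h import *
from fit import fit
im=load('w19'); kc=np.array([240+306.5/4-.5,60+485.5/4-.5]); print('knob z94',unproj(im,[kc],94))
fit('w19',kc,[590,112.5,32,0,0],cut=165,cols=(252,380))
a=cv2.imread('pics/w19.png')[20:110,260:380]; b=cv2.imread('pics/w15.png')[20:110,260:380]
cv2.imwrite('pics/cc.png',cv2.resize(np.hstack([a,b]),None,fx=3.2,fy=3.2,interpolation=cv2.INTER_CUBIC))
# bystander change
A=cv2.imread('pics/top0.png').astype(int);B=cv2.imread('pics/t19.png').astype(int)
cv2.imwrite('pics/tt.png',np.vstack([A[100:280,90:500],B[100:280,90:500]]).astype(np.uint8).repeat(1,0))
E
```

```text
knob z94 [[589.20411734 113.16926881  94.        ]]
w19 full [ 5.89118e+02  1.10881e+02  2.61930e+01 -1.10000e-02 -2.00000e-03] 0.285
w19 notilt [588.99  111.025  24.293] 0.307
w19 fixz [ 5.89158e+02  1.10578e+02 -4.20000e-02  1.00000e-03] 0.334
```

View pics/cc.png

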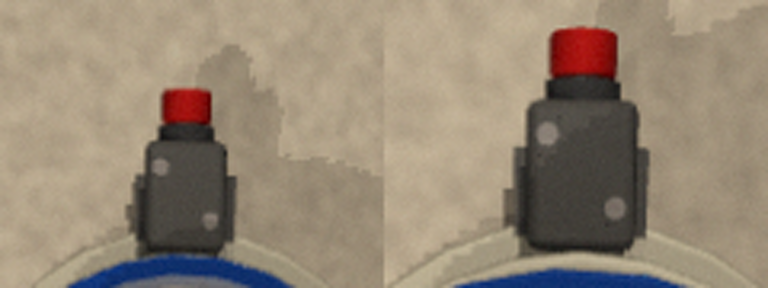

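View pics/tt.png

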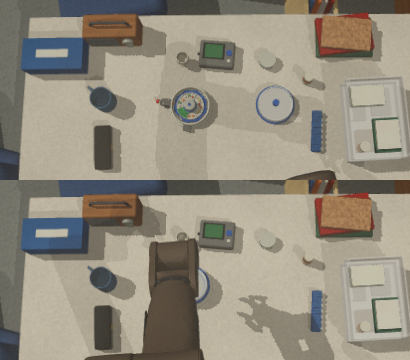

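```bash
python3 - <<'E'
from h import *
im=load('s19'); a=cv2.imread('pics/s19.png'); x0,y0,x1,y1=325,165,425,230; s=7
c=cv2.resize(a[y0:y1,x0:x1],None,fx=s,fy=s,interpolation=cv2.INTER_CUBIC)
d=c.copy(); th=np.radians(np.arange(0,361,3))
dy=proj(im,[[590,112.8,94]])[0]; print(dy)
for z,r,col in ((41,72,(0,255,255)),(38,72,(0,255,0)),(94,12,(0,0,255))):
    p=proj(im,np.c_[590+r*np.cos(th),112.8+r*np.sin(th),np.full(len(th),z)]); q=((p+.5-[x0,y0])*s-.5).astype(int)
    cv2.polylines(d,[q],True,col,1)
cv2.imwrite('pics/ov.png',np.vstack([c[:290+100],d[:390]])[:600+180] if 0 else d); cv2.imwrite('pics/ov0.png',c)
E
```

```text
[367.61565429 185.92294778]
```

View pics/ov0.png

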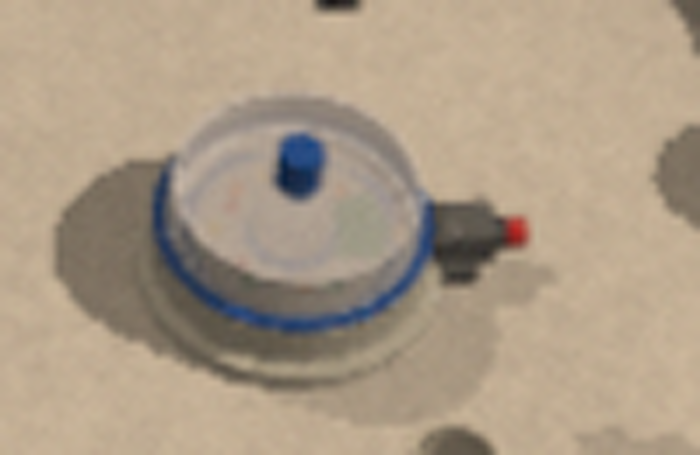

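View pics/ov.png

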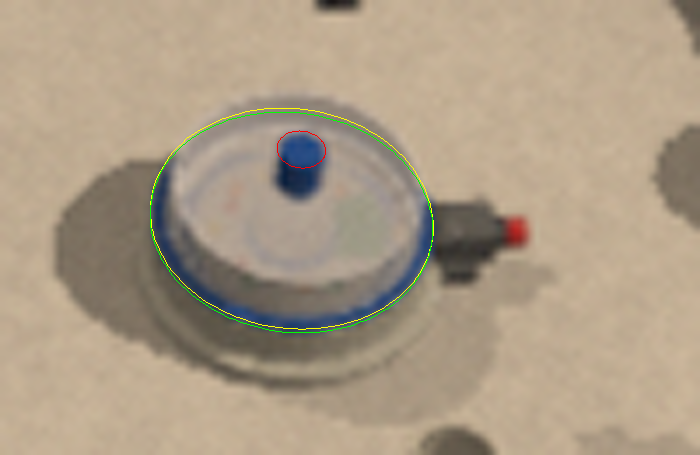

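```bash
python3 - <<'E'
from h import *
print(close_job(), read_state()['time_s'])
E
```

```text
the job is handed in; nothing more can be done
the job is handed in; nothing more can be done
```

I turned the wheel about 51° clockwise by its knob until the roller sat in the deep start notch. I then let go, fetched the dome by its knob, lowered it into the rim and released it. The job was handed in at about 16 s, and no verdict is reported.

**Plunger:** after I let go of the wheel, the red cap's face measured about 122 mm from the axis. That matches fully home; before the turn it stood several mm out. The last wrist picture still showed the cap flush with its housing. The wheel showed no sign of jamming, with wrist torque about the vertical at most 0.15 N m in the readings taken between turns.

**Dome:**
- **Contact:** it met the rim with about 6 N, at the height expected for full seating (tool at 74.5 mm, expected 74.4 mm).
- **Centring:** its knob ended about 0.6 mm from the dispenser's axis as seen by the same camera.
- **Level:** the scene picture fits a level, seated flange.

**Bystanders:** by eye, nothing else had moved in the scene and top pictures. In the last top picture the arm hid the area around the dispenser. The arm ended about 150 mm above the dome, touching nothing.

**One check disagreed:** with the height fixed at its seated value, the wrist-camera fit gave a dome tilt of about 0.04 rad. It gave almost the same (0.035 to 0.04 rad) when the dome stood flat on the shelf, so I took it as camera bias. With the height left free, the fit gave about 0.01 rad but read 6 to 8 mm too low, against 3 to 4 mm too low on the shelf.

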